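# Fit the grinding rotor into the sample mill's spindle and park it

### The job

Take the slotted rotor with the orange knob out of its storage block and seat its tapered shank in the spindle of the sample mill, feeling for the yellow drive dogs with light pressure until the flange drops over them and is fully home. Then, using the rotor to carry the spindle round, turn it gently clockwise (seen from above) to the stop, where the slots line up with the two red marks on the mill, and let go of it there. Do not force the rotor against the mill, and leave everything else alone.

Things in the scene. Friction and masses are not known exactly. Their poses are not given: they have to be found in the camera images.
- rotor: Grinding rotor, 0.26 to 0.5 kg, with an orange knob. Origin: centre of the flange's underside; z up its axis, x along the line of its two slots (half a turn looks the same). Aluminium flange 80 mm across, 10 mm thick, low teeth on top up to z 16 mm; two slots right through it, 11 mm wide, open at the rim, reaching in to 22 mm from the axis. Starts upright, yaw within 35 degrees of the world's.
- rotor_knob (a point): Centre of the rotor's orange knob, 37 mm above the rotor's origin, same axes. The knob is a block 36 mm along x, 24 mm along y and 42 mm high (z 16 to 58 mm of the rotor); grip it across y.
- shank_tip (a point): Lower end of the rotor's tapered shank, 42 mm below the rotor's origin. The shank is 38 mm in diameter at the flange and 27 mm just above its tip.
- stand_a: Teal storage block that holds the orange-knobbed rotor, fixed, 110 x 110 mm, 60 mm high, with a 46 mm hole right through its middle; the rotor's flange rests on its top. Origin under its centre. It may be the left or the right one of the two blocks.
- mill: Sample mill, white housing 250 mm along x, 230 mm along y, 120 mm high, fixed, yaw within 17 degrees of the world's. Origin under the housing's centre, z up. Its x axis is the park line. On its centre stands the steel spindle nose, 76 mm across, from the deck (z 120 mm) to its flat face (z 170 mm).
- park_mark (a point): One of the two red marks on the mill's deck, 101 mm from the spindle's axis on the mill's +x side (the other is on the -x side). The parked dogs and slots point at the marks.
- spindle_face (a point): Centre of the spindle's flat face, axes those of the mill. The rotor is home, its flange on the face, when its origin is here. On the face stand two yellow drive dogs, half a turn apart, 9 mm wide, 24 to 37 mm from the axis, 7 mm high, which fit the slots with 1 mm to spare each side. With slots and dogs not in line the flange rides on the dogs, 7 mm short of home.
- spindle_bore (a point): Bottom of the spindle's tapered bore (26 mm wide here, 40.6 mm at the face 50 mm above). The braked spindle takes about 0.15 N m to turn, about z, from the stop at 0 (dogs along the mill's x) to 1.6 rad anticlockwise from above. The line of its dogs starts 0.3 to 1.3 rad anticlockwise of the mill's x; this angle is not measured and must be felt or seen.
- spare_rotor: the rotor that is not wanted: same size, plain dark steel flange without slots, blue knob; stands in the other storage block. Origin as for the rotor. Leave alone.
- mill_cover: grey round mill cover, 150 mm across, 50 mm high with its small grip, lying on the bench at the left. Origin under its centre. Leave alone.
- wash_bottle: clear wash bottle, 72 mm across, 170 mm high, near the robot at the left. Origin under its centre. Leave alone.
- indicator_bottle: small white bottle with blue cap, 44 mm across, 100 mm high, at the back. Origin under its centre. Leave alone.
- sample_jar: amber jar with red lid, 60 mm across, 75 mm high, near the robot. Origin under its centre. Leave alone.
- beaker: glass beaker, 72 mm across, 90 mm high, at the back. Origin under its centre. Leave alone.
- brush: cleaning brush lying on the bench at the left. Origin under its middle. Leave alone.
Mind the look-alikes: they are no part of the job. What is shaped like the rotor but brown or purple is not meant.

How it is judged:
On the way, in this order (a step that is already met when the one before it is completed fails the run):
1. the rotor is lifted out of its storage block (height (world z) of rotor above 0.11 m), for 0.1 s.
2. the rotor is fully home on the spindle, its slots over the dogs (z of rotor in the frame of spindle_face between -0.003 and 0.0018 m and horizontal distance between rotor and spindle_face below 0.003 m and angle between rotor's own z axis and vertical below 0.05 rad), for 0.2 s.
At the end, for the whole second after the job is handed in: The rotor stands upright (within 0.05 rad) and at rest in the spindle, its flange underside within 1.8 mm of the spindle face and within 3 mm of its axis, its slot line within 0.08 rad (4.5 degrees) of the mill's park line, and the gripper has let go (all of step 2 and angle between the x axis of rotor and the x axis of mill, either way round below 0.08 rad and linear speed of rotor below 0.01 m/s); the robot touches nothing.
It fails at once if the rotor is pressed on the mill or its spindle with more than 30 N (contact force between rotor and mill above 30 N).
It fails at once if the robot hits the mill itself (contact force between the arm and mill above 10 N).
It fails at once if one of the other things (spare rotor, cover, bottles, jar, beaker, brush) is shifted by more than 20 mm (distance of any of spare_rotor, mill_cover, wash_bottle, indicator_bottle, sample_jar, beaker, brush from where it was at the start of the episode above 0.02 m).
It also fails if it takes over 64 s, if anything falls off the work surface, if the arm or the gripper's body presses on something with over 40 N, if the wrist force passes 120 N, or if a joint passes its speed limit or range.

### The arm

A 6-joint arm with a two-finger parallel gripper is mounted at the origin on the work surface. World frame = base frame: x ahead of the robot, y to its left, z up, the work surface at z = 0. Lengths are in m, angles in rad, forces in N, time in s.
With the tool pointing down it reaches from about 0.35 to 0.85 m from the base axis. Payload 8.1 kg.
Tool frame: the origin (TCP) lies midway between the tips of the shut fingers; the grasp point (between the pads) lies 19 mm behind it; z points along the fingers, y is the line along which they close (so a half turn about z gives the same grasp; the last joint's range is limited). The gripper opens to 93 mm and grips with 3 to 60 N. Pads are 15 mm wide; open, the fingers measure 128 mm over their backs; the gripper's body (75 mm by 188 mm) begins 65 mm behind the grasp point.
Start: joints at [-1.233, 0.13, 1.488, -0, 1.523, -0.085], TCP at [0.246, -0.547, 0.194] pointing down, gripper open.
Joint ranges: [-2.96, 2.96], [-0.89, 2.26], [0.02, 2.5], [-1.34, 4.48], [0, 2.73], [-2.66, 2.66]. Speed limits (rad/s): [2.39, 2.39, 2.79, 3.14, 3.14, 3.14].

### API

Orientations are given as a unit quaternion [x, y, z, w].
In Python, from plant import r gives the robot as it stands.
- The arm moves only by the shell command python3 -m crank 'ROWS' [OPENING] [FORCE]. ROWS is a JSON object of lists of equal length, an entry for each row: "delta_pos": the shift along the world's x, y, z in mm, a list of three; "delta_rot": the turn, a rotation vector about the world's x, y, z in rad, a list of three. In form: {"delta_pos": [[dx, dy, dz], ...], "delta_rot": [[ax, ay, az], ...]}. A call has 1 to 20 rows; each row shifts and turns the commanded pose from where the row before left it; what a row does not reach is not made up. A row lasts 1/12 s, in which the tool goes at most 41.7 mm and 7.16 degrees, less where a joint would pass 70% of its speed; a pose out of reach is approached as far as the arm can. A call with a gripper value outside its range is refused whole. OPENING is the opening, from 0 (shut) to 1 (fully open), set as the call begins (- or left out, the last holds). The fingers move at their own pace and stop on an object; FORCE is the grip in N (left out, the last holds). Time passes only in rows, so rows that do not move let the fingers close. It gives the time, the measured TCP pose, the force, the opening and the grip force at its end, in the units of the state.
- r.sense(): the state, without advancing time (a new reading comes with each control period).
- r.snapshot(name): name is "scene" or "top" or "wrist"; returns a dict with "image" (400x640x3 uint8, blue, green, red), "fovy" (degrees; the focal length in pixels is half the picture's height over the tangent of half this angle, whatever the lens; pixels are square), "cx", "cy" (the principal point, pixels), "camera_from_world" (4x4, takes a point from world to camera coordinates). Camera axes: x right, y up, looking along -z (the intrinsics and any distortion apply to the point x, -y, -z); pixel columns grow to the right and rows downward; lengths in m; the calibration is good to about 2 mm. The wrist camera is an equidistant fisheye: a pixel r from the principal point sees the ray r / f radians off the axis. A picture is of the moment at which its call begins. There is no depth.
- r.hand_in(): hands the job in; it is judged then, once.
The state is a dict: "clock": time; "joint_pos": joint angles; "dq": joint speeds; "tau": joint torques, N m; "position": TCP position; "tcp_rot": TCP orientation; "ft_force": force on the tool from outside, world axes, zero at the start; "torque": the same for the moment, N m; "width": opening from 0.0 (shut) to 1.0 (fully open); "grasp_force": force on a finger pad.
Only numpy, scipy, OpenCV 4.12 (cv2) and the standard library are available. Lean on these libraries where they do the work, as an engineer would, in place of code of your own. Each camera call takes 0.05 s, during which the arm holds its last target. There are 200 camera calls.

## Working session

There is one attempt and no reset: what is moved stays moved. The work goes in short steps, Python scripts to look and compute and a shell command to move; the robot and the scene stay as the last step left them, time stands still between calls to the robot, and variables do not carry over. Pictures are saved under pics/ and viewed, at most 10 in all, crops included, and the job is handed in when it is done.

```bash
ls; mkdir -p pics
cat > h.py <<'E'
import numpy as np, cv2
from plant import r
def ray(s,u,v,fish=False):
    f=200/np.tan(np.radians(s['fovy'])/2); T=np.array(s['camera_from_world'])
    a=np.array([u-s['cx'],v-s['cy']],float)
    if fish:
        n=np.linalg.norm(a); th=n/f; d=np.array([a[0]/n*np.sin(th),-a[1]/n*np.sin(th),-np.cos(th)])
    else: d=np.array([a[0]/f,-a[1]/f,-1])
    R=T[:3,:3]; return -R.T@T[:3,3], R.T@d
def onz(s,u,v,z,fish=False):
    o,d=ray(s,u,v,fish); return o+d*(z-o[2])/d[2]
def proj(s,p):
    f=200/np.tan(np.radians(s['fovy'])/2); T=np.array(s['camera_from_world']); c=T[:3,:3]@p+T[:3,3]
    return np.array([s['cx']+f*c[0]/-c[2], s['cy']-f*c[1]/-c[2]])
E
python3 - <<'E'
from h import *
s0=r.sense();print(s0)
for n in ['scene','top','wrist']:
    s=r.snapshot(n);cv2.imwrite(f'pics/{n}0.png',s['image']);print(n,s['fovy'],s['cx'],s['cy'],np.round(s['camera_from_world'],3).tolist(),[k for k in s])
E
```

```text
pics
{'clock': 0.0, 'joint_pos': array([-1.23341861e+00,  1.31139491e-01,  1.48928464e+00, -3.68021338e-05,
        1.52296486e+00, -8.53843686e-02]), 'dq': array([-0.00028235, -0.00186772, -0.00061868,  0.00111578,  0.00083546,
        0.00103074]), 'tau': array([-3.86143311e-04, -5.59831882e+01, -4.91766143e+01,  7.67250219e-02,
        3.52665852e-02, -2.04440989e-04]), 'position': array([ 0.24598291, -0.54659547,  0.19289747]), 'tcp_rot': array([ 9.77741508e-01,  2.09811192e-01, -1.31101070e-04, -8.88742855e-04]), 'ft_force': array([-0.92908191, -0.26368269, -0.52733829]), 'torque': array([-0.03344075,  0.00393785, -0.01071729]), 'grasp_force': 0.0, 'width': 1.0056118943236243}
scene 54.52068076666368 317.6560711879964 200.2123896120081 [[-0.53, 0.848, 0.009, 0.24], [-0.52, -0.333, 0.786, 0.205], [0.67, 0.412, 0.618, -1.533], [0.0, 0.0, 0.0, 1.0]] ['image', 'fovy', 'cx', 'cy', 'camera_from_world']
top 55.03583860310212 321.307034163394 202.17951490408478 [[0.006, -1.0, 0.002, 0.045], [0.991, 0.006, 0.134, -0.536], [-0.134, 0.001, 0.991, -1.329], [0.0, 0.0, 0.0, 1.0]] ['image', 'fovy', 'cx', 'cy', 'camera_from_world']
wrist 65.70646984690485 324.686573658755 195.35528713817538 [[0.41, -0.912, -0.001, -0.6], [0.88, 0.397, -0.26, 0.03], [0.237, 0.105, 0.966, -0.391], [0.0, 0.0, 0.0, 1.0]] ['image', 'fovy', 'cx', 'cy', 'camera_from_world']
```

View pics/top0.png

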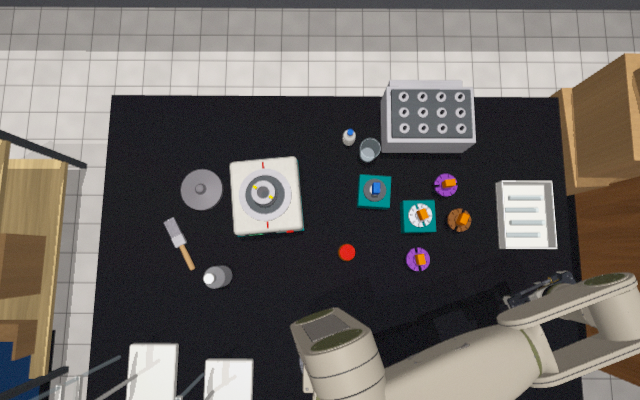

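View pics/scene0.png

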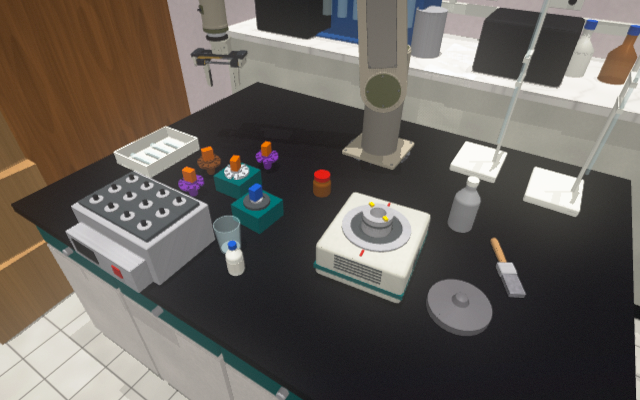

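The top view shows four orange knobs: white/aluminium slotted flange in a teal block (421,214), purple flanges (446,184) and (418,259), brown flange (459,219). The one at (421,214) fits: aluminium with slots, in a teal block. The mill is at about (266,196), with red marks near (263,165) and (268,225). I'll confirm with an enlarged crop and measure.

Run:
```python
from h import *
s=r.snapshot('top');im=s['image'];hsv=cv2.cvtColor(im,cv2.COLOR_BGR2HSV)
a=cv2.resize(im[180:250,380:480],None,fx=6,fy=6,interpolation=cv2.INTER_CUBIC)[:,:600]
b=cv2.resize(im[150:245,220:315],None,fx=4,fy=4,interpolation=cv2.INTER_CUBIC)
a=cv2.resize(a,(400,280));c=np.zeros((380,800,3),np.uint8);c[:280,:400]=a;c[:380,400:780]=b
cv2.imwrite('pics/crop1.png',c)
def blobs(lo,hi,box,z,mn=4):
    m=cv2.inRange(hsv,lo,hi);k=np.zeros_like(m);x0,y0,x1,y1=box;k[y0:y1,x0:x1]=m[y0:y1,x0:x1]
    n,l,st,ce=cv2.connectedComponentsWithStats(k)
    for i in range(1,n):
        if st[i,4]>=mn: print(st[i].tolist(),ce[i].round(1),onz(s,*ce[i],z).round(4))
print('orange');blobs((5,150,80),(20,255,255),(400,190,440,235),.118)
print('red');blobs((0,150,80),(4,255,255),(225,150,310,232),.12,3)
print('yellow');blobs((22,120,100),(35,255,255),(225,150,310,240),.177,3)
```

```text
orange
[417, 209, 12, 11, 88] [422.2 214. ] [ 0.4866 -0.2882  0.118 ]
red
[262, 163, 1, 3, 3] [262. 164.] [0.6531 0.2488 0.12  ]
[267, 222, 1, 6, 6] [267.  224.5] [0.4485 0.2269 0.12  ]
[287, 230, 7, 2, 10] [290.3 230.7] [0.4285 0.1495 0.12  ]
yellow
[253, 185, 4, 4, 10] [254.4 186.7] [0.5651 0.2622 0.177 ]
[269, 195, 4, 4, 10] [270.5 196.7] [0.5331 0.2099 0.177 ]
```

View pics/crop1.png

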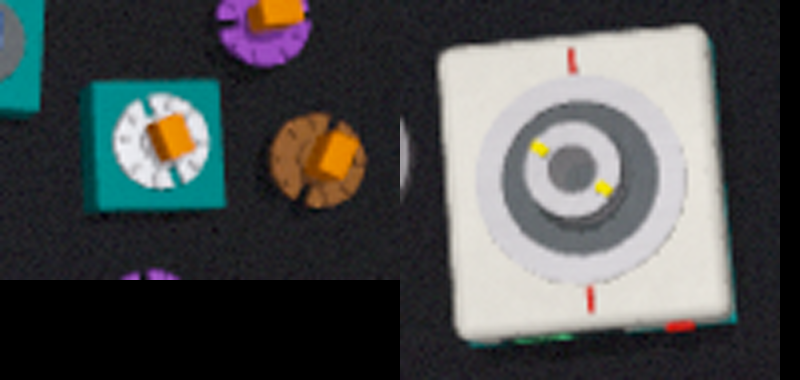

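Crop: the white slotted rotor is in the teal block with its slot line from (142,105) to (170,182), so yaw is about 0.34 rad. The mill's red marks are at (573,60) and (590,300). The yellow dogs are at (538,148) and (603,188), about 0.9 rad from park. The brown and purple ones have no block. I'll move above the rotor and look again with the wrist camera.

```bash
python3 -m crank '{"delta_pos":[[20,21.5,1],[20,21.5,1],[20,21.5,1],[20,21.5,1],[20,21.5,1],[20,21.5,1],[20,21.5,1],[20,21.5,1],[20,21.5,1],[20,21.5,1],[20,21.5,1],[20,21.5,1],[0,0,0],[0,0,0],[0,0,0]],"delta_rot":[[0,0,-0.007],[0,0,-0.007],[0,0,-0.007],[0,0,-0.007],[0,0,-0.007],[0,0,-0.007],[0,0,-0.007],[0,0,-0.007],[0,0,-0.007],[0,0,-0.007],[0,0,-0.007],[0,0,-0.007],[0,0,0],[0,0,0],[0,0,0]]}' 0.6 20
python3 - <<'E'
from h import *
s=r.snapshot('wrist');np.save('w.npy',s,allow_pickle=True);cv2.imwrite('pics/wrist1.png',s['image'])
print(r.sense()['position'],r.sense()['tcp_rot'],r.sense()['ft_force'],np.array(s['camera_from_world']).round(3).tolist())
E
```

```text
clock: 1.45
position: [0.4859, -0.2893, 0.2057]
tcp_rot: [0.986, 0.169, -0.0, -0.0]
ft_force: [-0.3, 0.0, 0.0]
width: 0.6
grasp_force: 0.0
[ 0.48559316 -0.28971726  0.20570591] [ 9.85711359e-01  1.68442930e-01 -3.10917628e-04 -1.76970481e-05] [-0.11441966 -0.40086381 -0.13563363] [[0.333, -0.943, -0.0, -0.435], [0.91, 0.322, -0.26, -0.317], [0.246, 0.087, 0.965, -0.496], [0.0, 0.0, 0.0, 1.0]]
```

View pics/wrist1.png

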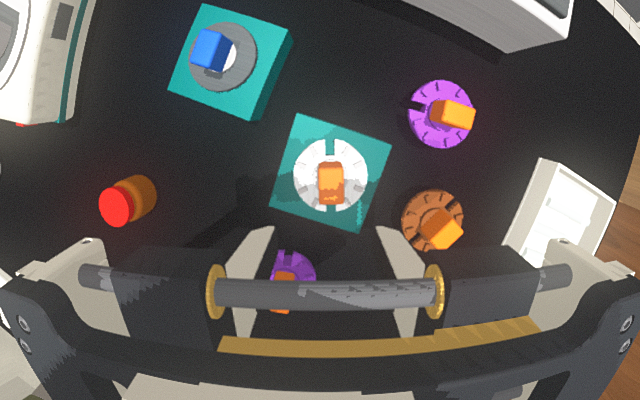

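The wrist view shows the target's white flange at about (331,176), with the knob at (331,182) and slots at (330,147) and (330,207). Next, a metric fit of the flange and slot line.

Run:
```python
from h import *
s=np.load('w.npy',allow_pickle=True).item();im=s['image'];hsv=cv2.cvtColor(im,cv2.COLOR_BGR2HSV)
W=cv2.inRange(hsv,(0,0,120),(180,50,255));W[:,:270]=0;W[:,395:]=0;W[:130]=0;W[222:]=0
n,l,st,ce=cv2.connectedComponentsWithStats(W)
ok=[i for i in range(1,n) if st[i,4]>60];print(st[ok].tolist())
pts=np.vstack([np.argwhere(l==i)[:,::-1] for i in ok]).astype(np.int32)
hull=cv2.convexHull(pts)[:,0]
P=np.array([onz(s,*p,.070,True)[:2] for p in hull])
from scipy.optimize import least_squares
g=least_squares(lambda q:np.hypot(*(P-q[:2]).T)-q[2],[.487,-.288,.04],loss='soft_l1',f_scale=.001);print('flange',g.x.round(4),np.abs(g.fun).max())
c=g.x
# slots: sample rings at radius 30-37 on z=.07
f=200/np.tan(np.radians(s['fovy'])/2);T=np.array(s['camera_from_world'])
def pf(p):
    q=T[:3,:3]@p+T[:3,3];v=np.array([q[0],-q[1],-q[2]]);n=np.hypot(v[0],v[1]);th=np.arctan2(n,v[2]);return s['cx']+f*th*v[0]/n,s['cy']+f*th*v[1]/n
for R in (.026,.030,.034,.037):
    a=np.arange(0,2*np.pi,.02);v=[]
    for t in a:
        u,w=pf(np.array([c[0]+R*np.cos(t),c[1]+R*np.sin(t),.07]));v.append(hsv[int(round(w)),int(round(u)),1])
    v=np.array(v);d=a[v>90];print(R,d.round(2).tolist())
O=cv2.inRange(hsv,(5,130,60),(20,255,255));O[:,:310]=0;O[:,355:]=0;O[:150]=0;O[215:]=0
print('orange',cv2.minAreaRect(np.argwhere(O)[:,::-1].astype(np.int32)))
x,y,w,h=cv2.boundingRect(O);print(x,y,w,h,[onz(s,u,v,.118,True).round(4) for u,v in((x,y+h),(x+w,y+h),(x+w/2,y+h))])
```

```text
[[293, 139, 75, 73, 2983]]
flange [ 0.4943 -0.2929  0.0403] 0.0004947780612771513
0.026 [0.2, 0.22, 0.24, 0.26, 0.28, 0.3, 0.32, 0.34, 0.36, 0.38, 0.4, 0.42, 0.44, 0.46, 0.48, 0.5, 0.52, 3.0, 3.02, 3.04, 3.06, 3.08, 3.1, 3.12, 3.14, 3.16, 3.18, 3.2, 3.22, 3.24, 3.26, 3.28, 3.3, 3.32, 3.34, 3.36, 3.38, 3.4, 3.42, 3.44, 3.46, 3.48, 3.5, 3.52, 3.54, 3.56, 3.58, 3.6, 3.62, 3.64, 3.66, 3.68, 3.7, 3.72, 3.74, 3.76, 3.78, 3.8, 3.82, 3.84, 3.86, 3.88, 3.9, 3.92, 3.94, 3.96, 3.98, 4.0, 4.02, 4.04, 4.06, 4.08]
0.03 [0.22, 0.24, 0.26, 0.28, 0.3, 0.32, 0.34, 0.36, 0.38, 0.4, 0.42, 0.44, 0.46, 0.48, 0.5, 3.06, 3.08, 3.1, 3.12, 3.14, 3.16, 3.18, 3.2, 3.22, 3.24, 3.26, 3.28, 3.3, 3.32, 3.34, 3.36, 3.38, 3.4, 3.42, 3.44, 3.46, 3.48, 3.5, 3.52, 3.54, 3.56, 3.58, 3.6, 3.62, 3.64, 3.66, 3.68, 3.7, 3.72, 3.74, 3.76, 3.78, 3.8, 3.82, 3.84, 3.86, 3.88, 3.9, 3.92, 3.94, 3.96, 3.98, 4.0]
0.034 [0.24, 0.26, 0.28, 0.3, 0.32, 0.34, 0.36, 0.38, 0.4, 0.42, 0.44, 0.46, 0.48, 3.38, 3.4, 3.42, 3.44, 3.46, 3.48, 3.5, 3.52, 3.54, 3.56, 3.58, 3.6, 3.62]
0.037 [0.26, 0.28, 0.3, 0.32, 0.34, 0.36, 0.38, 0.4, 0.42, 0.44, 0.46, 0.48, 3.4, 3.42, 3.44, 3.46, 3.48, 3.5, 3.52, 3.54, 3.56, 3.58, 3.6, 3.62]
orange ((330.5, 183.0), (42.0, 25.0), 90.0)
318 162 26 43 [array([ 0.4732, -0.2877,  0.118 ]), array([ 0.4813, -0.3107,  0.118 ]), array([ 0.4772, -0.2992,  0.118 ])]
```

The flange circle fits at (0.4943, -0.2929) with yaw 0.365, and the knob agrees. Now descend and grip.

```bash
python3 -m crank '{"delta_pos":[[8.6,-3.4,-10],[0,0,-18],[0,0,-18],[0,0,-18],[0,0,-18],[0,0,-18],[0,0,-14],[0,0,-8],[0,0,0],[0,0,0]],"delta_rot":[[0,0,0.027],[0,0,0],[0,0,0],[0,0,0],[0,0,0],[0,0,0],[0,0,0],[0,0,0],[0,0,0],[0,0,0]]}'
python3 -m crank '{"delta_pos":[[0,0,0],[0,0,0],[0,0,0],[0,0,0],[0,0,0],[0,0,0]],"delta_rot":[[0,0,0],[0,0,0],[0,0,0],[0,0,0],[0,0,0],[0,0,0]]}' 0 40
python3 -c "
from h import *
s=r.sense();print(s['position'],s['tcp_rot'],s['torque'])"
```

```text
clock: 2.33
position: [0.4942, -0.2931, 0.084]
tcp_rot: [0.983, 0.181, -0.0, -0.0]
ft_force: [0.4, -0.2, 0.8]
width: 0.602
grasp_force: 0.0
clock: 2.83
position: [0.495, -0.2925, 0.0843]
tcp_rot: [0.983, 0.182, 0.0, 0.0]
ft_force: [-0.7, 1.3, 3.0]
width: 0.25
grasp_force: 40.0
[ 0.49500373 -0.2925357   0.08426602] [9.83306557e-01 1.81956502e-01 1.78038673e-04 1.18585079e-04] [ 0.13859576  0.12126718 -0.00534312]
```

```bash
python3 -m crank '{"delta_pos":[[0,0,5],[0,0,10],[0,0,20],[0,0,25],[0,0,25],[0,0,25],[0,0,25],[0,0,25],[0,0,25],[0,0,20],[0,0,10],[0,0,0]],"delta_rot":[[0,0,0],[0,0,0],[0,0,0],[0,0,0],[0,0,0],[0,0,0],[0,0,0],[0,0,0],[0,0,0],[0,0,0],[0,0,0],[0,0,0]]}'
python3 -m crank '{"delta_pos":[[-1,10,0],[-1,20,0],[-1,24,0],[-1,24,0],[-1,24,0],[-1,24,0],[-1,24,0],[-2,24,0],[-2,24,0],[-2,24,0],[-2,24,0],[-2,24,0],[-2,24,0],[-2,24,0],[-2,24,0],[-1,24,0],[-1,20,0],[0,10,0],[0,6,0],[0,0,0]],"delta_rot":[[0,0,0.035],[0,0,0.035],[0,0,0.035],[0,0,0.035],[0,0,0.035],[0,0,0.035],[0,0,0.035],[0,0,0.035],[0,0,0.035],[0,0,0.035],[0,0,0.035],[0,0,0.035],[0,0,0.035],[0,0,0.035],[0,0,0.035],[0,0,0.035],[0,0,0.035],[0,0,0.035],[0,0,0.025],[0,0,0]]}'
python3 - <<'E'
from h import *
s=r.snapshot('wrist');np.save('w2.npy',s,allow_pickle=True);cv2.imwrite('pics/wrist2.png',s['image'])
E
```

```text
clock: 3.83
position: [0.4958, -0.2932, 0.3025]
tcp_rot: [0.983, 0.182, 0.002, 0.002]
ft_force: [0.6, -0.5, -3.6]
width: 0.253
grasp_force: 40.0
clock: 5.5
position: [0.4691, 0.1102, 0.2977]
tcp_rot: [0.872, 0.49, -0.001, -0.0]
ft_force: [0.3, 0.3, -5.0]
width: 0.255
grasp_force: 40.0
```

View pics/wrist2.png

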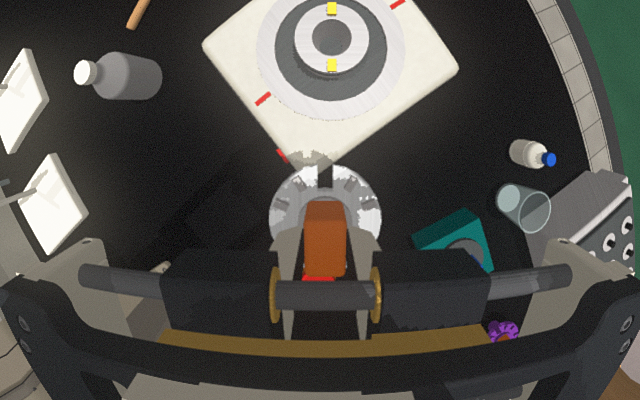

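The wrist view shows the spindle face at about (331,38), dogs at (332,8) and (332,65), red marks at (398,4) and (263,99), and the held rotor's front slot at (325,176).

Run:
```python
from h import *
s=np.load('w2.npy',allow_pickle=True).item();im=s['image'];hsv=cv2.cvtColor(im,cv2.COLOR_BGR2HSV)
def bl(lo,hi,box,z,mn):
    m=cv2.inRange(hsv,lo,hi);k=np.zeros_like(m);x0,y0,x1,y1=box;k[y0:y1,x0:x1]=m[y0:y1,x0:x1]
    n,l,st,ce=cv2.connectedComponentsWithStats(k);o=[]
    for i in range(1,n):
        if st[i,4]>=mn: p=onz(s,*ce[i],z,True);o.append(p);print(st[i].tolist(),ce[i].round(1),p.round(4))
    return o
y=bl((22,120,100),(35,255,255),(300,0,360,80),.1765,10)
rd=bl((0,150,80),(6,255,255),(250,0,420,110),.12,10)+bl((174,150,80),(180,255,255),(250,0,420,110),.12,10)
for o in(y,rd):
    d=o[0]-o[1];print((o[0]+o[1])[:2]/2,np.hypot(*d[:2]),np.arctan(d[1]/d[0]))
# spindle face (light annulus) hull circle
m=cv2.inRange(hsv,(0,0,150),(180,60,255));n,l,st,ce=cv2.connectedComponentsWithStats(m)
lab=l[58,318] if l[58,318] else l[55,308];print('face',st[lab].tolist())
P=np.array([onz(s,*p,.17,True)[:2] for p in cv2.convexHull(np.argwhere(l==lab)[:,::-1].astype(np.int32))[:,0] if p[1]>1])
from scipy.optimize import least_squares
g=least_squares(lambda q:np.hypot(*(P-q[:2]).T)-q[2],[.55,.237,.038],loss='soft_l1',f_scale=.001);print(g.x.round(4),np.abs(g.fun).max())
st=r.sense();print(st['position'],st['tcp_rot'],2*np.arctan2(st['tcp_rot'][1],st['tcp_rot'][0]),st['ft_force'],st['torque'])
```

```text
[327, 2, 10, 13, 110] [331.3   7.9] [0.5708 0.263  0.1765]
[327, 59, 9, 13, 102] [331.3  64.7] [0.5389 0.2108 0.1765]
[390, 0, 15, 9, 55] [396.7   3.4] [0.6555 0.2472 0.12  ]
[255, 92, 16, 14, 66] [262.5  98.3] [0.4546 0.2271 0.12  ]
[0.55487578 0.23692686] 0.061194623777975694 1.0224945253980997
[0.55504238 0.23715031] 0.2018595570052211 0.1001005828953498
face [294, 4, 75, 69, 2750]
[0.5552 0.2372 0.0382] 0.0003712837791367621
[0.46934802 0.10933931 0.29798174] [ 8.72268409e-01  4.89026733e-01 -8.14190354e-04 -1.20775617e-04] 1.0219476106778569 [ 0.73831361  0.63412886 -3.75261242] [-0.035621   -0.02737059  0.01120593]
```

```bash
python3 -m crank '{"delta_pos":[[5,7,0],[10,15,0],[14,21,0],[14,21,0],[14,21,0],[14,20,0],[10,15,0],[5,7.2,0],[0,0,0],[0,0,0],[0,0,0]],"delta_rot":[[0,0,0],[0,0,0],[0,0,0],[0,0,0],[0,0,0],[0,0,0],[0,0,0],[0,0,0],[0,0,0],[0,0,0],[0,0,0]]}'
python3 - <<'E'
from h import *
for i in range(1):
    s=r.sense();print(s['position'],s['ft_force'],s['torque'],s['tcp_rot'])
s=r.snapshot('wrist');cv2.imwrite('pics/wrist3.png',s['image'])
E
```

```text
clock: 6.47
position: [0.5557, 0.2355, 0.299]
tcp_rot: [0.873, 0.488, -0.0, 0.0]
ft_force: [-1.0, -0.2, -3.9]
width: 0.25
grasp_force: 40.0
[0.5557013  0.23550547 0.29897694] [-1.04798971 -0.17423739 -3.86533461] [ 0.02534259 -0.0777997   0.02125277] [ 8.72823474e-01  4.88035975e-01 -2.02104692e-04  1.73191715e-04]
```

View pics/wrist3.png

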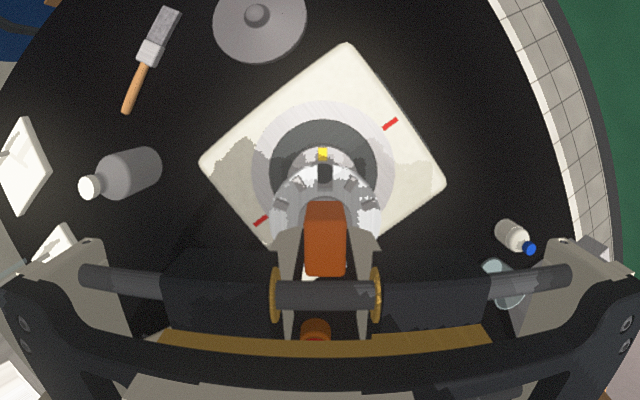

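The rotor hangs over the spindle, with the far dog (323,153) in line with the front slot (324,172). Red marks are at (390,124) and (261,221). A quick re-check of the axis from the marks.

Run:
```python
from h import *
s=r.snapshot('wrist');hsv=cv2.cvtColor(s['image'],cv2.COLOR_BGR2HSV)
m=cv2.inRange(hsv,(0,150,80),(6,255,255))|cv2.inRange(hsv,(174,150,80),(180,255,255))
o=[]
for b in((370,110,410,140),(245,205,275,235)):
    p=np.argwhere(m[b[1]:b[3],b[0]:b[2]]).mean(0)[::-1]+b[:2];o.append(onz(s,*p,.12,True));print(p,o[-1])
d=o[0]-o[1];print((o[0]+o[1])/2,np.hypot(*d[:2]),np.arctan(d[1]/d[0]))
for i in range(3):
    q=r.sense();print(q['clock'],q['position'],2*np.arctan2(q['tcp_rot'][1],q['tcp_rot'][0]),q['ft_force'][2]);r.snapshot('wrist')
```

```text
[389.33333333 123.42857143] [0.65551645 0.24730874 0.12      ]
[260.1  220.22] [0.45430938 0.22701735 0.12      ]
[0.55491291 0.23716304 0.12      ] 0.2022276514730886 0.1005084884766379
6.5667 [0.55563974 0.23562983 0.2993309 ] 1.0196233777602512 -3.0840521070734486
6.6167 [0.55570308 0.23575723 0.29942301] 1.0197671940183943 -4.497515820365205
6.6667 [0.5556959  0.23591503 0.29941602] 1.0199102751069378 -3.752908144325161
```

```bash
python3 -m crank '{"delta_pos":[[-0.6,1.2,-4],[0,0,-10],[0,0,-10],[0,0,-10],[0,0,-10],[0,0,-10],[0,0,-10],[0,0,-10],[0,0,-8],[0,0,-5],[0,0,-4],[0,0,-3],[0,0,0],[0,0,0]],"delta_rot":[[0,0,0.002],[0,0,0],[0,0,0],[0,0,0],[0,0,0],[0,0,0],[0,0,0],[0,0,0],[0,0,0],[0,0,0],[0,0,0],[0,0,0],[0,0,0],[0,0,0]]}'
python3 -c "
from h import *
s=r.sense();print(s['position'],s['ft_force'],s['torque'],2*np.arctan2(s['tcp_rot'][1],s['tcp_rot'][0]))"
```

```text
clock: 7.88
position: [0.5554, 0.2379, 0.2052]
tcp_rot: [0.872, 0.489, 0.0, 0.0]
ft_force: [0.2, -0.7, -4.5]
width: 0.255
grasp_force: 40.0
[0.55536924 0.23789756 0.20523676] [ 0.22547934 -0.68522688 -4.50967906] [-0.02020515 -0.09944251 -0.02914854] 1.0227745516313755
```

```bash
python3 -m crank '{"delta_pos":[[0,-0.4,-1],[0,0,-1],[0,0,-1],[0,0,-1],[0,0,0],[0,0,0]],"delta_rot":[[0,0,0],[0,0,0],[0,0,0],[0,0,0],[0,0,0],[0,0,0]]}'
python3 -m crank '{"delta_pos":[[0,0,-1],[0,0,0],[0,0,0]],"delta_rot":[[0,0,0],[0,0,0],[0,0,0]]}'
```

```text
clock: 8.38
position: [0.5552, 0.2374, 0.2009]
tcp_rot: [0.872, 0.489, -0.0, -0.0]
ft_force: [-0.6, 0.8, -3.4]
width: 0.25
grasp_force: 40.0
clock: 8.63
position: [0.5552, 0.2374, 0.1998]
tcp_rot: [0.872, 0.489, -0.0, -0.0]
ft_force: [-0.4, -0.1, -4.2]
width: 0.25
grasp_force: 40.0
```

```bash
python3 -m crank '{"delta_pos":[[0,0,-1],[0,0,-1],[0,0,0],[0,0,0]],"delta_rot":[[0,0,0],[0,0,0],[0,0,0],[0,0,0]]}'
python3 -m crank '{"delta_pos":[[0,0,-1],[0,0,-1],[0,0,0],[0,0,0]],"delta_rot":[[0,0,0],[0,0,0],[0,0,0],[0,0,0]]}'
python3 -m crank '{"delta_pos":[[0,0,-1],[0,0,0],[0,0,0]],"delta_rot":[[0,0,0],[0,0,0],[0,0,0]]}'
```

```text
clock: 8.97
position: [0.5551, 0.2374, 0.1978]
tcp_rot: [0.872, 0.489, -0.0, -0.0]
ft_force: [-0.9, 0.0, -5.0]
width: 0.254
grasp_force: 40.0
clock: 9.3
position: [0.5552, 0.2375, 0.1958]
tcp_rot: [0.872, 0.489, -0.0, -0.0]
ft_force: [-1.4, 0.3, -3.5]
width: 0.253
grasp_force: 40.0
clock: 9.55
position: [0.5552, 0.2375, 0.1949]
tcp_rot: [0.872, 0.489, 0.0, -0.0]
ft_force: [0.5, 1.1, -4.1]
width: 0.255
grasp_force: 40.0
```

```bash
python3 -m crank '{"delta_pos":[[0,0,-0.5],[0,0,0],[0,0,0]],"delta_rot":[[0,0,0],[0,0,0],[0,0,0]]}'
python3 -m crank '{"delta_pos":[[0,0,-0.4],[0,0,0],[0,0,0],[0,0,0]],"delta_rot":[[0,0,0],[0,0,0],[0,0,0],[0,0,0]]}'
```

```text
clock: 9.8
position: [0.5552, 0.2376, 0.1945]
tcp_rot: [0.872, 0.489, 0.0, -0.0]
ft_force: [-0.6, -0.2, -4.0]
width: 0.254
grasp_force: 40.0
clock: 10.13
position: [0.5553, 0.2376, 0.1943]
tcp_rot: [0.872, 0.489, 0.0, -0.0]
ft_force: [-0.6, 2.1, -1.7]
width: 0.25
grasp_force: 40.0
```

Contact starts at the expected home height (TCP 0.1943), so the flange has dropped over the dogs. I'll seat it slightly and start turning clockwise.

```bash
python3 -m crank '{"delta_pos":[[0,0,-0.3],[0,0,0],[0,0,0],[0,0,0],[0,0,0],[0,0,0],[0,0,0]],"delta_rot":[[0,0,0],[0,0,0],[0,0,0],[0,0,-0.02],[0,0,-0.03],[0,0,-0.03],[0,0,-0.02]]}'
python3 -c "
from h import *
s=r.sense();print(s['position'],s['ft_force'],s['torque'],2*np.arctan2(s['tcp_rot'][1],s['tcp_rot'][0]))"
```

```text
clock: 10.72
position: [0.5553, 0.2375, 0.1941]
tcp_rot: [0.896, 0.444, 0.0, 0.0]
ft_force: [-2.1, 0.9, 1.8]
width: 0.25
grasp_force: 40.0
[0.55534422 0.23753228 0.19413804] [-2.06975281  0.90765284  1.8113066 ] [0.29980788 0.29503556 0.19767426] 0.920476204223923
```

```bash
python3 -m crank '{"delta_pos":[[0,0,0],[0,0,0],[0,0,0],[0,0,0],[0,0,0],[0,0,0],[0,0,0],[0,0,0],[0,0,0],[0,0,0]],"delta_rot":[[0,0,-0.04],[0,0,-0.04],[0,0,-0.04],[0,0,-0.04],[0,0,-0.04],[0,0,-0.04],[0,0,-0.04],[0,0,-0.04],[0,0,-0.04],[0,0,-0.04]]}'
python3 -c "
from h import *
s=r.sense();print(s['position'],s['ft_force'],s['torque'],2*np.arctan2(s['tcp_rot'][1],s['tcp_rot'][0]))"
```

```text
clock: 11.55
position: [0.5553, 0.2373, 0.1941]
tcp_rot: [0.966, 0.257, 0.0, 0.0]
ft_force: [-2.4, 0.8, 1.8]
width: 0.252
grasp_force: 40.0
[0.55531313 0.23731959 0.19411358] [-2.36944751  0.83614089  1.76118939] [0.17754913 0.37602407 0.16465073] 0.5202487411329804
```

```bash
python3 -m crank '{"delta_pos":[[0,0,0],[0,0,0],[0,0,0],[0,0,0],[0,0,0],[0,0,0],[0,0,0],[0,0,0],[0,0,0],[0,0,0],[0,0,0],[0,0,0],[0,0,0]],"delta_rot":[[0,0,-0.04],[0,0,-0.04],[0,0,-0.04],[0,0,-0.04],[0,0,-0.04],[0,0,-0.04],[0,0,-0.04],[0,0,-0.04],[0,0,-0.03],[0,0,-0.02],[0,0,-0.01],[0,0,0],[0,0,0]]}'
python3 -c "
from h import *
s=r.sense();print(s['position'],s['ft_force'],s['torque'],2*np.arctan2(s['tcp_rot'][1],s['tcp_rot'][0]))"
```

```text
clock: 12.63
position: [0.5553, 0.2373, 0.1941]
tcp_rot: [0.997, 0.072, 0.0, 0.0]
ft_force: [-2.3, 0.3, 4.3]
width: 0.256
grasp_force: 40.0
[0.5553298  0.23733433 0.1940702 ] [-2.3059883   0.26952177  4.25299735] [0.06305214 0.44201315 0.10899502] 0.14316865767548687
```

```bash
for i in 1 2; do python3 -c "
from h import *
s=r.sense();print(s['torque'],2*np.arctan2(s['tcp_rot'][1],s['tcp_rot'][0]))"; python3 -m crank '{"delta_pos":[[0,0,0],[0,0,0],[0,0,0]],"delta_rot":[[0,0,-0.01],[0,0,-0.01],[0,0,0]]}' | grep -E "clock|force"; done
python3 -c "
from h import *
s=r.sense();print(s['torque'],2*np.arctan2(s['tcp_rot'][1],s['tcp_rot'][0]))"; python3 -m crank '{"delta_pos":[[0,0,0],[0,0,0],[0,0,0]],"delta_rot":[[0,0,-0.01],[0,0,0],[0,0,0]]}' | grep -E "clock|force"
python3 -c "
from h import *
s=r.sense();print(s['torque'],2*np.arctan2(s['tcp_rot'][1],s['tcp_rot'][0]))"
```

```text
[0.06305214 0.44201315 0.10899502] 0.14316865767548687
clock: 12.88
ft_force: [-2.0, 0.3, 5.1]
grasp_force: 40.0
[0.00825407 0.47119454 0.10028258] 0.12170670864468408
clock: 13.13
ft_force: [-2.0, -0.4, 4.6]
grasp_force: 40.0
[-0.01567312  0.48724521  0.13499082] 0.10168673734814948
clock: 13.38
ft_force: [-2.2, -0.0, 5.3]
grasp_force: 40.0
[-0.02877794  0.42073911  0.08903348] 0.09222382863780011
```

```bash
python3 -m crank '{"delta_pos":[[0,0,0],[0,0,0],[0,0,0]],"delta_rot":[[0,0,-0.01],[0,0,0],[0,0,0]]}' | grep -E "clock|force"
python3 -c "
from h import *
s=r.sense();print(s['torque'],2*np.arctan2(s['tcp_rot'][1],s['tcp_rot'][0]))";python3 -m crank '{"delta_pos":[[0,0,0],[0,0,0],[0,0,0]],"delta_rot":[[0,0,-0.01],[0,0,0],[0,0,0]]}' | grep -E "clock|force"
python3 -c "
from h import *
s=r.sense();print(s['torque'],2*np.arctan2(s['tcp_rot'][1],s['tcp_rot'][0]))"
```

```text
clock: 13.63
ft_force: [-2.4, 0.3, 5.8]
grasp_force: 40.0
[-0.05602622  0.47517687  0.17681472] 0.08226523159592168
clock: 13.88
ft_force: [-2.0, 0.3, 5.7]
grasp_force: 40.0
[-0.02684498  0.44823104  0.16558602] 0.0721975636088695
```

```bash
python3 -m crank '{"delta_pos":[[0,0,0.3],[0,0,0],[0,0,0]],"delta_rot":[[0,0,0.012],[0,0,0],[0,0,0]]}'
python3 -m crank '{"delta_pos":[[0,0,0],[0,0,0],[0,0,0],[0,0,0],[0,0,0],[0,0,0]],"delta_rot":[[0,0,0],[0,0,0],[0,0,0],[0,0,0],[0,0,0],[0,0,0]]}' 0.6
python3 -m crank '{"delta_pos":[[0,0,5],[0,0,10],[0,0,15],[0,0,20],[0,0,20],[0,0,20],[0,0,20],[0,0,10],[0,0,0],[0,0,0]],"delta_rot":[[0,0,0],[0,0,0],[0,0,0],[0,0,0],[0,0,0],[0,0,0],[0,0,0],[0,0,0],[0,0,0],[0,0,0]]}'
python3 -m crank '{"delta_pos":[[-20,-5,0],[-20,-5,0],[-20,-5,0],[-20,-5,0],[0,0,0],[0,0,0],[0,0,0]],"delta_rot":[[0,0,0],[0,0,0],[0,0,0],[0,0,0],[0,0,0],[0,0,0],[0,0,0]]}'
python3 - <<'E'
from h import *
s=r.snapshot('wrist');np.save('w4.npy',s,allow_pickle=True);im=s['image']
cv2.imwrite('pics/wrist4.png',im)
E
```

```text
clock: 14.13
position: [0.5553, 0.2372, 0.194]
tcp_rot: [0.999, 0.042, 0.0, 0.0]
ft_force: [-0.7, 0.5, 3.0]
width: 0.254
grasp_force: 40.0
clock: 14.63
position: [0.5551, 0.2374, 0.1938]
tcp_rot: [0.999, 0.042, -0.0, 0.0]
ft_force: [-0.3, -0.3, 0.5]
width: 0.588
grasp_force: 0.0
clock: 15.47
position: [0.5556, 0.2376, 0.3146]
tcp_rot: [0.999, 0.042, 0.001, -0.0]
ft_force: [-0.2, 0.3, -0.7]
width: 0.598
grasp_force: 0.0
clock: 16.05
position: [0.4753, 0.2174, 0.313]
tcp_rot: [0.999, 0.042, -0.001, 0.0]
ft_force: [0.2, -0.4, -1.2]
width: 0.601
grasp_force: 0.0
```

View pics/wrist4.png

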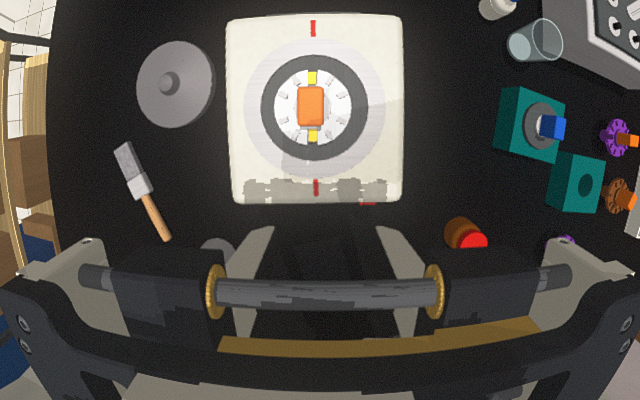

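The rotor sits on the spindle with the yellow dogs visible in its slots at (312,78) and (312,135), in line with the red marks at (313,28) and (316,187). A numeric check, then hand-in if it passes.

Run:
```python
from h import *
s=np.load('w4.npy',allow_pickle=True).item();hsv=cv2.cvtColor(s['image'],cv2.COLOR_BGR2HSV)
def a(m,bs,z):
    o=[onz(s,*(np.argwhere(m[b[1]:b[3],b[0]:b[2]]).mean(0)[::-1]+b[:2]),z,True) for b in bs];d=o[0]-o[1];print((o[0]+o[1])/2,np.arctan(d[1]/d[0]));return np.arctan(d[1]/d[0])
R=cv2.inRange(hsv,(0,150,80),(6,255,255))|cv2.inRange(hsv,(174,150,80),(180,255,255))
p=a(R,[(300,10,330,45),(300,170,330,200)],.12)
d=a(cv2.inRange(hsv,(22,120,100),(35,255,255)),[(295,65,330,90),(295,125,330,150)],.177)
W=cv2.inRange(hsv,(0,0,150),(180,60,255));n,l,st,ce=cv2.connectedComponentsWithStats(W);L=l[103,285];print(st[L])
h=cv2.convexHull(np.argwhere((l==L))[:,::-1].astype(np.int32))[:,0]
P=np.array([onz(s,*q,.18,True)[:2] for q in h]);print(cv2.minEnclosingCircle((P*1000).astype(np.float32)))
# slot line: gap (non-white) centre on ring
f=200/np.tan(np.radians(s['fovy'])/2);T=np.array(s['camera_from_world'])
for z0 in(0,np.pi):
  t=np.arange(-.45,.45,.01);v=[]
  for x in t:
    q=T[:3,:3]@np.array([.5552+.037*np.cos(x+z0+p),.2372+.037*np.sin(x+z0+p),.18])+T[:3,3];n_=np.hypot(q[0],q[1]);th=np.arctan2(n_,-q[2])
    c=hsv[int(round(s['cy']-f*th*q[1]/n_)),int(round(s['cx']+f*th*q[0]/n_))];v.append(c[1]>60 or c[2]<140)
  g=t[np.array(v)];print('slot rel mark',g.min() if len(g) else None,g.max() if len(g) else None,g.mean() if len(g) else None)
print('dogs rel',d-p)
```

```text
[0.5554319  0.23738913 0.12      ] 0.10039267413058181
[0.55504689 0.2371837  0.177     ] 0.1004147411638536
[ 274   69   78   76 3316]
((554.2838134765625, 237.02560424804688), 40.73808288574219)
slot rel mark -0.13999999999999974 0.040000000000000424 -0.04999999999999965
slot rel mark -0.10999999999999971 0.11000000000000049 3.909915869332073e-16
dogs rel 2.2067033271788716e-05
```

```bash
python3 -c "
from plant import r
print(r.hand_in())"
```

```text
the job is handed in; nothing more can be done
None
```

The job is handed in (no verdict came back): the rotor is home on the spindle over the dogs, turned clockwise to the stop and released, with the dogs measuring in line with the red marks and the slots within about 0.05 rad of them.

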